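# Seat the bell cymbal on its cone and check that it rocks free

## Task

Put the bell cymbal on the table-top stand, its hole over the rod and its bell down over the nylon cone; the cone has ridden up its rod, so press the cymbal down gently until the cone stops on the washer below and hold it there a moment with about 15 N (never over 18 N). Let go, then check that the cymbal rocks free: tip its rim down by about a centimetre, let it spring back, and leave it sitting level and untouched. Do not disturb the other things on the table.

Things in the scene. Friction and masses are not known exactly. Their poses are not given: they have to be found in the camera images.
- cymbal: bell cymbal, brass, round, loose, 0.35 to 0.48 kg, lies bell up on the table: flange 140 mm across, 2 mm thick at the rim, 6 mm at the foot of the bell; bell 56 mm across at its foot, 51 mm at 31 mm up, then rounded to the crown 39 mm up, with a 14 mm hole. Grip the bell from above, any yaw. Origin: centre of the rim's underside; z its axis, out of the crown
- crown (a point): centre of the cymbal's hole at the top of the crown, 39 mm above its origin. Under it the bell is a cup, open below, that narrows upward by 20 degrees a side (radius 24 mm at the mouth, 13 mm at the top, 34 mm up): the match of the stand's cone
- stand: table-top cymbal stand, heavy, fixed: dark round base 132 mm across, 17 mm high; on its axis a chromed upright (up to 29 mm thick) with a telescopic tube, locked at a height that differs every time; on the tube a ribbed brown rubber cushion 34 mm across, on that a chromed washer 43 mm across, its top face 110 to 140 mm above the table. Origin: centre of the base's underside, z up
- cone: cream nylon cone, wide end down, on a 7 mm chromed rod that stands in the washer to 57 mm above it: foot 44 mm across, top 28 mm, 22 mm high. It grips the rod and has ridden up: its foot starts 5 to 18 mm above the washer (not told, differs every time); a push of about 7 N slides it down, the cymbal's weight does not. Origin: centre of its foot; z up along the rod
- cone_top (a point): centre of the cone's top face, 22 mm above its foot. With the bell fully on the cone, the cymbal's origin is 10.5 mm below the cone's foot. The rubber under the washer gives 0.1 mm per N downward and tips up to 0.3 rad any way about a point 8 mm below the washer's top, springing back (0.4 N m/rad: about 1 N on the rim tips it 1 cm). Washer, rod and cone move along
- felt: bystander: felt washer (green-grey ring, 38 mm outside, 14 mm hole, 9 mm high). Origin: centre of its underside
- wing_nut: bystander: chromed wing nut, 33 mm across its wings, 20 mm high. Origin: centre of its underside
- big_bowl: bystander: large brass singing bowl, 170 mm across, 70 mm high. Origin: centre of its underside
- small_bowl: bystander: small brass singing bowl, 96 mm across, 62 mm high. Origin: centre of its underside
- can: bystander: tin can with a red label, 74 mm across, 108 mm high. Origin: centre of its underside
- brush: bystander: wooden hand brush, bristles down, 130 x 48 x 44 mm. Origin: centre of its underside
- wood_block: bystander: brown wood block, 60 x 150 x 45 mm. Origin: centre of its underside
- tape_roll: bystander: roll of tan paper tape lying flat, 90 mm across, 25 mm high. Origin: centre of its underside
Things that resemble listed ones, but are neither listed nor needed, are in the scene too. Leave any purple or turquoise look-alike of the cymbal alone.

How it is judged:
By the outcome, as a careful person would: the job done as asked, in the order asked, and still so for the second after the job is handed in, with the robot touching nothing.
It also fails if it takes over 69 s, if anything falls off the work surface, if the arm or the gripper's body presses on something with over 40 N, if the wrist force passes 120 N, or if a joint passes its speed limit or range.

## Robot

A 7-joint arm with a two-finger parallel gripper is mounted at the origin on the work surface. World frame = base frame: x ahead of the robot, y to its left, z up, the work surface at z = 0. Lengths are in m, angles in rad, forces in N, time in s.
With the tool pointing down it reaches from about 0.4 to 0.85 m from the base axis. Payload 4.5 kg.
Tool frame: the origin (TCP) lies midway between the tips of the shut fingers; the grasp point (between the pads) lies 19 mm behind it; z points along the fingers, y is the line along which they close (so a half turn about z gives the same grasp; the last joint's range is limited). The gripper opens to 88 mm and grips with 3 to 60 N. Pads are 18 mm wide; open, the fingers measure 123 mm over their backs; the gripper's body (75 mm by 187 mm) begins 45 mm behind the grasp point.
Start: joints at [1.342, 0.689, -0.195, 1.565, 0.157, 0.902, -0.215], TCP at [0.162, -0.604, 0.239] pointing down, gripper open.
Joint ranges: [-3.01, 3.01], [-0.46, 2.08], [-1.47, 1.51], [0.13, 2.56], [-1, 4.14], [0.04, 2.09], [-2.66, 2.66]. Speed limits (rad/s): [2.57, 2.57, 3.14, 3.14, 3.14, 3.14, 3.14].

## Interface

Orientations are given as a unit quaternion [x, y, z, w].
In Python, from plant import r gives the robot as it stands.
- The arm moves only by the tool carry_out, never from a script. Its argument "plan" is a list of rows, each an object with "rot": the turn, a rotation vector about the tool's x, y, z in rad, a list of three; "xyz": the shift along the tool's x, y, z in m, a list of three; "grip": the closure in counts, from 0 (fully open) to 255 (shut). In form: [{"rot": [wx, wy, wz], "xyz": [dx, dy, dz], "grip": grip}, ...]. A call has 1 to 8 rows; each row is the pose to reach, as a shift and turn from the pose commanded when the call began, along the tool's axes at that moment; what a row does not reach only later rows make up. A row lasts 1/12 s, in which the tool goes at most 41.7 mm and 7.16 degrees, less where a joint would pass 70% of its speed; a pose out of reach is approached as far as the arm can. A call with a gripper value outside its range is refused whole. The fingers move at their own pace and stop on an object; "squeeze" is the grip in N (left out, the last holds). Time passes only in rows, so rows that repeat a pose let the fingers close. It gives the time, the measured TCP pose, the force, the opening and the grip force at its end, in the units of the state.
- r.get_state(): the state, without advancing time (a new reading comes with each control period).
- r.snapshot(name): name is "side" or "top" or "wrist"; returns the picture (480x640x3 uint8, red, green, blue); there is no depth.
- r.camera_params(name): a dict with "fx", "fy", "cx", "cy" (pixels), "position" and "attitude" of the camera in the world; the wrist camera has in their place "hand_eye" (4x4, takes a point from camera to tool coordinates, whose origin is the TCP and whose axes are the flange's). Camera axes: x right, y down, z forward; pixel columns grow to the right and rows downward; lengths in m; the calibration is good to about 2 mm. A picture is of the moment at which its call begins: read the wrist's pose just before it. camera_params takes no time and is no camera call.
- r.finish_job(): hands the job in; it is judged then, once.
The state is a dict: "clock": time; "q": joint angles; "qd": joint speeds; "joint_torque": joint torques, N m; "tool_pos": TCP position; "eef_rot": TCP orientation; "contact_force": force on the tool from outside, world axes, zero at the start; "moment": the same for the moment, N m; "opening": opening from 0.0 (shut) to 1.0 (fully open); "finger_force": force on a finger pad.
Only numpy, scipy, OpenCV 4.12 (cv2) and the standard library are available. Lean on these libraries where they do the work, as an engineer would, in place of code of your own. Each camera call takes 0.05 s, during which the arm holds its last target. There are 200 camera calls.

## Working session

There is one attempt and no reset: what is moved stays moved. The work goes in short steps, Python scripts to look and compute and a tool call to move; the robot and the scene stay as the last step left them, time stands still between calls to the robot, and variables do not carry over. Pictures are saved under pics/ and viewed, at most 10 in all, crops included, and the job is handed in when it is done.

Besides the shell and the picture viewer there is one more tool, called after "Emit:" in YAML: its name, and indented under it one key for each argument. carry_out: Moves the arm, as the interface text tells. Its arguments: {"type":"object","properties":{"plan":{"type":"array"},"squeeze":{"type":"number"}},"required":["plan"]}

```bash
ls; mkdir -p pics; python3 - <<'E'
from plant import r
import cv2,json
for n in("side","top"):
    im=r.snapshot(n); cv2.imwrite(f"pics/{n}0.png",im[:,:,::-1])
for n in("side","top","wrist"): print(n,r.camera_params(n))
print(r.get_state())
E
```

```text
pics
side {'fx': 572.8197409944879, 'fy': 572.8197409944879, 'cx': 317.28739843065165, 'cy': 243.611679930511, 'position': array([-0.11358268,  0.56184202,  1.09062361]), 'attitude': array([-0.35737565,  0.8688774 , -0.31752443,  0.12850274])}
top {'fx': 542.9682918535447, 'fy': 542.9682918535447, 'cx': 314.96736260264464, 'cy': 245.99766934384573, 'position': array([ 0.33820121, -0.00300948,  1.4193055 ]), 'attitude': array([-0.70324335,  0.7091738 , -0.04115461,  0.02876835])}
wrist {'fx': 402.0263308617106, 'fy': 402.0263308617106, 'cx': 319.32745692083085, 'cy': 233.5335718192047, 'hand_eye': array([[ 2.88663454e-04, -9.66554878e-01, -2.56459713e-01,
         6.55352101e-02],
       [ 9.99999709e-01,  9.77854349e-05,  7.57032671e-04,
         7.63305939e-05],
       [-7.06635596e-04, -2.56459857e-01,  9.66554625e-01,
        -1.46847858e-01],
       [ 0.00000000e+00,  0.00000000e+00,  0.00000000e+00,
         1.00000000e+00]])}
{'clock': 0.1, 'q': array([ 1.341837  ,  0.6899258 , -0.19451553,  1.56617077,  0.15729377,
        0.90251847, -0.21512984]), 'qd': array([-0.00046939, -0.00074732,  0.00174738, -0.00130572, -0.00141023,
       -0.00129609, -0.00037252]), 'joint_torque': array([-3.59161844e-03, -5.28503752e+01, -1.27141077e+00, -1.53838241e+01,
       -5.24935091e-02,  1.97641850e-03,  2.35792135e-05]), 'tool_pos': array([ 0.16215823, -0.60303657,  0.23799255]), 'eef_rot': array([ 9.91379765e-01,  1.31017154e-01, -1.63359750e-04, -7.99911396e-04]), 'contact_force': array([-0.31053479,  0.9990086 , -0.72230049]), 'moment': array([-0.01922482, -0.03271726,  0.000511  ]), 'finger_force': 0.0, 'opening': 1.0024025174743985}
```

View pics/side0.png

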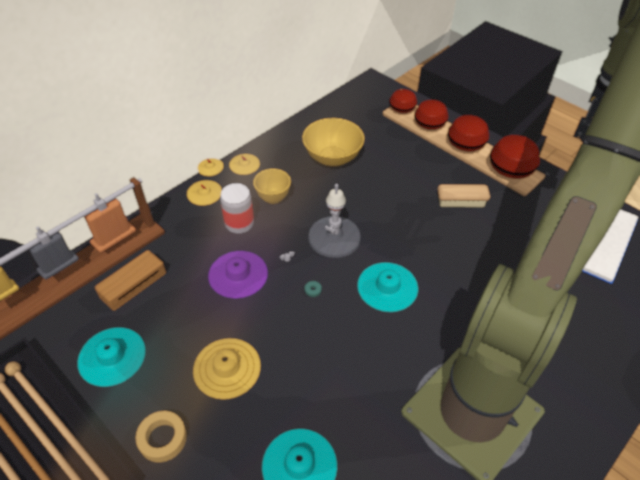

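View pics/top0.png

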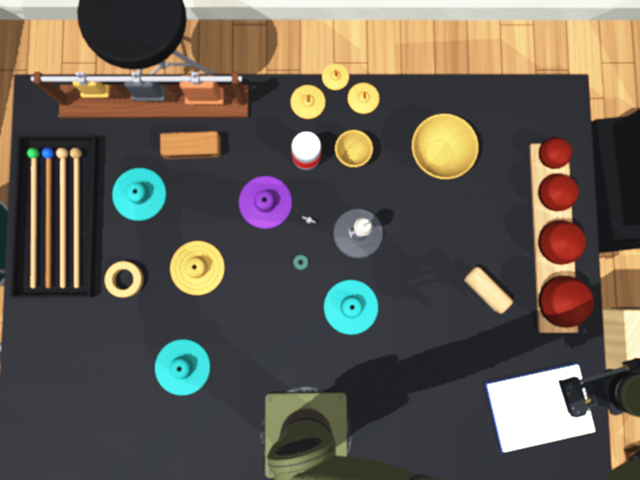

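Side view: brass cymbal near (226,367), stand base near (334,236) with the cone near (337,198). Top view: brass cymbal near (197,267), base near (358,233), cone near (363,227).

```bash
cat > h.py <<'E'
from plant import r
import numpy as np, cv2
from scipy.spatial.transform import Rotation as R
def cam(n,st=None):
    c=r.camera_params(n); K=np.array([[c['fx'],0,c['cx']],[0,c['fy'],c['cy']],[0,0,1]])
    if n!='wrist': return K,R.from_quat(c['attitude']).as_matrix(),np.array(c['position'])
    st=st or r.get_state(); Rt=R.from_quat(st['eef_rot']).as_matrix(); H=c['hand_eye']
    return K,Rt@H[:3,:3],Rt@H[:3,3]+st['tool_pos']
def ray(C,uv):
    d=C[1]@np.linalg.solve(C[0],[*uv,1]); return C[2],d/np.linalg.norm(d)
def onz(C,uv,z):
    p,d=ray(C,uv); return p+d*(z-p[2])/d[2]
def tri(*rays):
    A=sum(np.eye(3)-np.outer(d,d) for p,d in rays); b=sum((np.eye(3)-np.outer(d,d))@p for p,d in rays)
    X=np.linalg.solve(A,b); return X,[np.linalg.norm(np.cross(X-p,d)) for p,d in rays]
def proj(C,X):
    x=C[0]@(C[1].T@(np.asarray(X)-C[2])); return x[:2]/x[2]
def blob(m,near):
    n,l,s,c=cv2.connectedComponentsWithStats(m.astype(np.uint8))
    i=min((i for i in range(1,n) if s[i,4]>15),key=lambda i:np.hypot(*(c[i]-near)))
    return l==i,s[i],c[i]
def shot(n,f=None):
    st=r.get_state(); im=r.snapshot(n)
    if f: cv2.imwrite(f'pics/{f}.png',im[:,:,::-1])
    return im,cv2.cvtColor(im,cv2.COLOR_RGB2HSV),cam(n,st)
E
python3 - <<'E'
from h import *
S={}
for n,cy,co,ba in(("side",(226,367),(337,198),(334,236)),("top",(197,267),(363,227),(358,233))):
    im,hsv,C=shot(n); H,Sa,V=[hsv[...,i].astype(int) for i in range(3)]
    m=(H>15)&(H<32)&(Sa>90)&(V>100); b,s,c=blob(m,cy)
    ct=max(cv2.findContours(b.astype(np.uint8),0,2)[0],key=len); e=cv2.fitEllipse(cv2.convexHull(ct))
    print(n,'cym',s,e,onz(C,e[0],.002))
    x,y=cy; hole=(V<90)[y-15:y+5,x-12:x+12]; ys,xs=np.nonzero(hole); print('hole',len(xs),xs.mean()+x-12 if len(xs) else 0,ys.mean()+y-15 if len(xs) else 0)
    m=(V>140)&(Sa<70); b,s,c=blob(m,co); print('cone',s,c); S[n]=(C,c)
    x,y=ba; m=(V>70)&(V<130)&(Sa<60); m[:y-40]=0;m[y+40:]=0;m[:,:x-40]=0;m[:,x+40:]=0
    b,s,c=blob(m,ba); ct=max(cv2.findContours(b.astype(np.uint8),0,2)[0],key=len); e=cv2.fitEllipse(cv2.convexHull(ct)); print('base',s,e,onz(C,e[0],.017))
    cv2.imwrite(f"pics/c_{n}.png",cv2.resize(im[y-65:y+45,x-60:x+60,::-1],None,fx=5,fy=5,interpolation=2))
print(tri(*[ray(*S[n]) for n in S]))
a=cv2.imread('pics/c_side.png');b=cv2.imread('pics/c_top.png');cv2.imwrite('pics/c.png',cv2.resize(np.hstack([a,b]),(800,367)))
E
```

```text
side cym [ 192  338   69   62 3358] ((226.21658325195312, 368.24212646484375), (60.85469436645508, 70.1104736328125), 69.04461669921875) [0.42237136 0.28534811 0.002     ]
hole 5 224.2 358.6
cone [327 189  18  26 305] [335.29836066 199.79672131]
base [ 308  196   53   62 1686] ((333.69854736328125, 226.9304962158203), (53.98493194580078, 65.40068054199219), 172.45875549316406) [ 0.5272702  -0.15134363  0.017     ]
top cym [ 169  240   56   56 2436] ((196.76773071289062, 267.57843017578125), (55.036136627197266, 56.112361907958984), 48.39296340942383) [0.42464259 0.27977172 0.002     ]
hole 7 194.0 266.7142857142857
cone [348 218  24  20 327] [360.77981651 227.60550459]
base [ 333  208   50   51 1241] ((357.4419860839844, 233.2654266357422), (50.06825256347656, 50.389495849609375), 171.015380859375) [ 0.50978996 -0.13923238  0.017     ]
(array([ 0.50927105, -0.13489869,  0.13872177]), [np.float64(0.0011048644672905852), np.float64(0.001104864467290632)])
```

View pics/c.png

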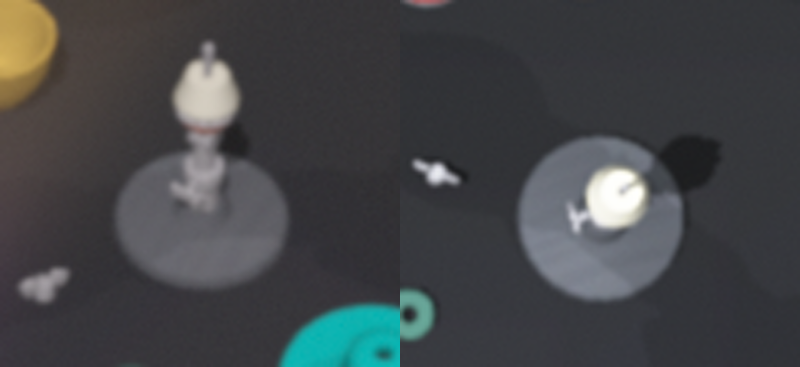

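Crops: the side view shows the rod tip, cream cone and washer edge above the base. The top view shows the cone slightly up-right of the base centre from parallax. Next I move to look at the stand from near.

Emit:
carry_out:
  plan:
    - {"rot":[0,0,0.1],"xyz":[0.028,-0.029,-0.01],"grip":0}
    - {"rot":[0,0,0.2],"xyz":[0.056,-0.058,-0.02],"grip":0}
    - {"rot":[0,0,0.264],"xyz":[0.084,-0.087,-0.03],"grip":0}
    - {"rot":[0,0,0.264],"xyz":[0.112,-0.116,-0.03],"grip":0}
    - {"rot":[0,0,0.264],"xyz":[0.14,-0.145,-0.03],"grip":0}
    - {"rot":[0,0,0.264],"xyz":[0.168,-0.174,-0.03],"grip":0}
    - {"rot":[0,0,0.264],"xyz":[0.196,-0.203,-0.03],"grip":0}
    - {"rot":[0,0,0.264],"xyz":[0.224,-0.232,-0.03],"grip":0}

```text
clock: 0.87
tool_pos: [0.3189, -0.3195, 0.2688]
eef_rot: [1.0, -0.001, 0.0, 0.0]
contact_force: [0.9, -0.7, 0.0]
opening: 1.0
finger_force: 0.0
```

Emit:
carry_out:
  plan:
    - {"rot":[0,0,0],"xyz":[0.02,-0.035,0],"grip":0}
    - {"rot":[0,0,0],"xyz":[0.04,-0.07,0],"grip":0}
    - {"rot":[0,0,0],"xyz":[0.06,-0.105,0],"grip":0}
    - {"rot":[0,0,0],"xyz":[0.08,-0.14,0],"grip":0}
    - {"rot":[0,0,0],"xyz":[0.1,-0.17,0],"grip":0}
    - {"rot":[0,0,0],"xyz":[0.102,-0.183,0],"grip":0}
    - {"rot":[0,0,0],"xyz":[0.102,-0.183,0],"grip":0}
    - {"rot":[0,0,0],"xyz":[0.102,-0.183,0],"grip":0}

```text
clock: 1.53
tool_pos: [0.4204, -0.1382, 0.2686]
eef_rot: [1.0, 0.0, -0.0, 0.0]
contact_force: [0.1, -0.6, -0.3]
opening: 1.003
finger_force: 0.0
```

```bash
python3 - <<'E'
from h import *
im,_,C=shot('wrist','w1'); np.savez('w1.npz',K=C[0],R=C[1],p=C[2]); print(C[2],r.get_state()['tool_pos'])
E
```

```text
[ 0.48607672 -0.1382089   0.41544876] [ 0.41996839 -0.13941361  0.26863482]
```

Emit:
carry_out:
  plan:
    - {"rot":[0,0,0],"xyz":[0.035,0,0],"grip":0}
    - {"rot":[0,0,0],"xyz":[0.07,0,0],"grip":0}
    - {"rot":[0,0,0],"xyz":[0.105,0,0],"grip":0}
    - {"rot":[0,0,0],"xyz":[0.14,0,0],"grip":0}
    - {"rot":[0,0,0],"xyz":[0.17,0,0],"grip":0}
    - {"rot":[0,0,0],"xyz":[0.18,0,0],"grip":0}
    - {"rot":[0,0,0],"xyz":[0.18,0,0],"grip":0}
    - {"rot":[0,0,0],"xyz":[0.18,0,0],"grip":0}

```text
clock: 2.25
tool_pos: [0.5994, -0.1409, 0.2681]
eef_rot: [1.0, -0.002, -0.001, 0.0]
contact_force: [-0.1, -0.3, -1.0]
opening: 1.0
finger_force: 0.0
```

```bash
python3 - <<'E'
from h import *
im,_,C=shot('wrist','w2'); np.savez('w2.npz',K=C[0],R=C[1],p=C[2]); print(C[2],r.get_state()['tool_pos'])
a=cv2.imread('pics/w1.png');b=cv2.imread('pics/w2.png')
cv2.imwrite('pics/w12.png',np.hstack([a[:,120:520],b[:,120:520]]))
E
```

```text
[ 0.66522974 -0.14106058  0.41479391] [ 0.59878965 -0.1406938   0.26827567]
```

View pics/w12.png

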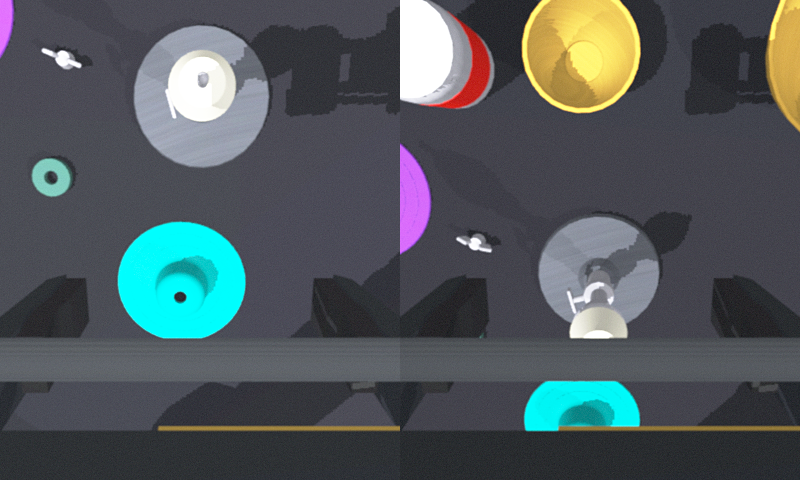

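The wrist pictures show the cone at about (323,86) in w1. In w2 it is half hidden by the gripper bar at about (518,325). I go back 50 mm for a cleaner second view.

Emit:
carry_out:
  plan:
    - {"rot":[0,0,0],"xyz":[-0.03,0,0],"grip":0}
    - {"rot":[0,0,0],"xyz":[-0.05,0,0],"grip":0}
    - {"rot":[0,0,0],"xyz":[-0.05,0,0],"grip":0}
    - {"rot":[0,0,0],"xyz":[-0.05,0,0],"grip":0}
    - {"rot":[0,0,0],"xyz":[-0.05,0,0],"grip":0}

```text
clock: 2.72
tool_pos: [0.5505, -0.1392, 0.2693]
eef_rot: [1.0, -0.001, 0.001, 0.0]
contact_force: [0.1, 0.6, 0.2]
opening: 0.996
finger_force: 0.0
```

```bash
python3 - <<'E'
from h import *
im,_,C=shot('wrist','w3'); np.savez('w3.npz',K=C[0],R=C[1],p=C[2]); print(C[2])
a=cv2.imread('pics/w1.png')[20:150,250:390];b=cv2.imread('pics/w3.png')[130:330,240:400]
f=lambda x,s:cv2.resize(x,None,fx=s,fy=s,interpolation=2)
A=f(a,2.5);B=f(b,2.5);o=np.zeros((500,750,3),np.uint8);o[:A.shape[0],:A.shape[1]]=A;o[:B.shape[0],350:350+B.shape[1]]=B
cv2.imwrite('pics/w13.png',o)
E
```

```text
[ 0.6158823  -0.13935245  0.41621085]
```

View pics/w13.png

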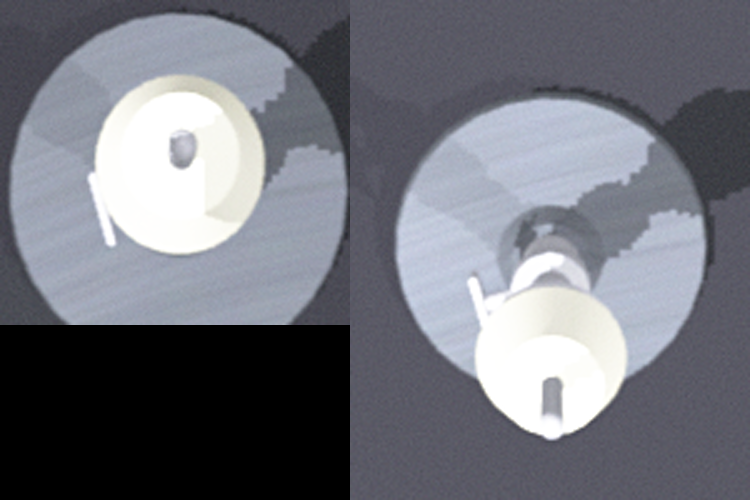

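Left crop (w1): cone foot disc centred near (322,86), rod tip near (322,75). Right crop (w3): foot ellipse centred near (320,273), rod tip near (321,302).

```bash
python3 - <<'E'
from h import *
E={}
for n,(x0,y0,x1,y1),fr in(('w1',(270,40,380,130),None),('w3',(280,235,360,312),273)):
    im=cv2.imread(f'pics/{n}.png'); d=np.load(n+'.npz'); C=(d['K'],d['R'],d['p'])
    b_,g,r_=[im[...,i].astype(int) for i in range(3)]
    m=(r_>b_+8)&(r_>110)|(im.min(2)>225); m2=np.zeros_like(m); m2[y0:y1,x0:x1]=m[y0:y1,x0:x1]
    m2=cv2.morphologyEx(m2.astype(np.uint8),cv2.MORPH_OPEN,np.ones((5,5)))
    m,s,c=blob(m2>0,((x0+x1)/2,(y0+y1)/2))
    ct=max(cv2.findContours(m.astype(np.uint8),0,1)[0],key=len)
    if fr: ct=ct[ct[:,0,1]<fr+5]
    e=cv2.fitEllipse(ct); print(n,'foot',s,e)
    gm=(abs(r_-b_)<45)&(im.mean(2)>100); 
    E[n]=(C,e[0],e[1])
(C1,a,_),(C3,b,_)=E['w1'],E['w3']
X,res=tri(ray(C1,a),ray(C3,b)); print('foot',X,res)
for C,ex in((C1,E['w1'][2]),(C3,E['w3'][2])):  # width check
    depth=C[0][0,0]*.044/max(ex); print('depth by width',depth, (C[1].T@(X-C[2]))[2])
for t in((322.4,74),(322,77)): print('rod tip',tri(ray(C1,t),ray(C3,(320.8,301))))
# washer top edge predicted
for h in(.11,.12,.13,.14): print(h,proj(C3,[X[0],X[1],h]),proj(C3,[X[0]-.0215,X[1],h]))
print(proj(C1,X),onz(C1,(200*2.5/2.5,0),.017)[:0])
E
```

```text
w1 foot [ 286   50   70   71 3634] ((320.97503662109375, 85.52482604980469), (67.13082122802734, 70.0229721069336), 18.738922119140625)
w3 foot [ 290  245   60   60 2679] ((319.32550048828125, 267.9581298828125), (45.81314468383789, 61.14010238647461), 101.13876342773438)
foot [ 0.51286493 -0.13957251  0.12824022] [np.float64(6.293115466781032e-05), np.float64(6.293115466783708e-05)]
depth by width 0.2526193622701671 0.2706940840907029
depth by width 0.28932170322679174 0.3047274636156308
rod tip (array([ 0.51298461, -0.14020879,  0.18848952]), [np.float64(0.00013088309769946192), np.float64(0.00013088309769944775)])
rod tip (array([ 0.51179316, -0.14012043,  0.18585148]), [np.float64(0.0002306838756597529), np.float64(0.00023068387565973396)])
0.11 [319.37603701 260.26867729] [319.42550921 285.31186772]
0.12 [319.39339305 264.37729649] [319.4440692  290.11060994]
0.13 [319.41185665 268.74810426] [319.46379251 295.21013277]
0.14 [319.43153733 273.40702481] [319.48479205 300.63963008]
[320.88157899  85.52379048] []
```

Emit:
carry_out:
  plan:
    - {"rot":[0,0,0],"xyz":[-0.014,-0.035,0],"grip":0}
    - {"rot":[0,0,0],"xyz":[-0.028,-0.07,0],"grip":0}
    - {"rot":[0,0,0],"xyz":[-0.042,-0.105,0],"grip":0}
    - {"rot":[0,0,0],"xyz":[-0.056,-0.14,0],"grip":0}
    - {"rot":[0,0,0],"xyz":[-0.07,-0.175,0],"grip":0}
    - {"rot":[0,0,0],"xyz":[-0.084,-0.21,0],"grip":0}
    - {"rot":[0,0,0],"xyz":[-0.098,-0.245,0],"grip":0}
    - {"rot":[0,0,0],"xyz":[-0.11,-0.28,0],"grip":0}

```text
clock: 3.43
tool_pos: [0.4405, 0.1435, 0.2689]
eef_rot: [1.0, -0.0, 0.0, -0.0]
contact_force: [0.5, 0.7, -0.9]
opening: 1.001
finger_force: 0.0
```

Emit:
carry_out:
  plan:
    - {"rot":[0,0,0],"xyz":[-0.014,-0.035,0],"grip":0}
    - {"rot":[0,0,0],"xyz":[-0.028,-0.07,0],"grip":0}
    - {"rot":[0,0,0],"xyz":[-0.042,-0.105,0],"grip":0}
    - {"rot":[0,0,0],"xyz":[-0.05,-0.13,0],"grip":0}
    - {"rot":[0,0,0],"xyz":[-0.055,-0.14,0],"grip":0}
    - {"rot":[0,0,0],"xyz":[-0.055,-0.14,0],"grip":0}
    - {"rot":[0,0,0],"xyz":[-0.055,-0.14,0],"grip":0}

```text
clock: 4.02
tool_pos: [0.3866, 0.2808, 0.2685]
eef_rot: [1.0, -0.001, 0.0, 0.001]
contact_force: [-0.4, -0.3, 0.6]
opening: 0.997
finger_force: 0.0
```

```bash
python3 - <<'E'
from h import *
im,hsv,C=shot('wrist','w4'); st=r.get_state(); print(st['tool_pos'],R.from_quat(st['eef_rot']).as_matrix().round(3).tolist(),st['q'].round(2),C[2])
H,S,V=[hsv[...,i].astype(int) for i in range(3)]
m=(H>15)&(H<32)&(S>90)&(V>100); g=proj(C,[.424,.282,.0]); print(g)
b,s,c=blob(m,g); ct=max(cv2.findContours(b.astype(np.uint8),0,1)[0],key=len); e=cv2.fitEllipse(cv2.convexHull(ct)); print(s,e,onz(C,e[0],.001))
h=proj(C,[*onz(C,e[0],.001)[:2],.039]); print('pred hole',h)
x,y=h.astype(int); w=im[y-20:y+20,x-20:x+20].max(2); ys,xs=np.nonzero(w<90); print(len(xs)); 
if len(xs): u=(xs.mean()+x-20,ys.mean()+y-20); print(u,onz(C,u,.037))
E
```

```text
[0.3870656  0.27972142 0.26853825] [[1.0, -0.004, 0.0], [-0.004, -1.0, -0.002], [0.0, 0.002, -1.0]] [-0.66  0.46 -0.1   1.96  0.06  0.73 -2.37] [0.45215943 0.28079524 0.4154027 ]
[317.35064249 155.70226349]
[  249    82   140   142 15449] ((318.5457763671875, 152.55715942382812), (139.6612091064453, 141.7490692138672), 177.6191864013672) [0.42719939 0.28078017 0.001     ]
pred hole [318.55100398 155.08773356]
132
(np.float64(318.68939393939394), np.float64(158.11363636363637)) [0.4243057  0.28065585 0.037     ]
```

View pics/w4.png

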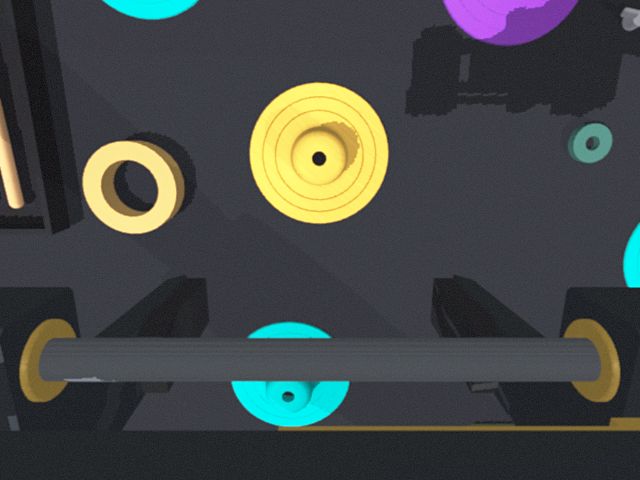

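The wrist view shows the brass cymbal with its rim centre at (318.5,152.6) and its hole at (318.7,158). They disagree by about 3 mm in x, so I look once more from straight above.

Emit:
carry_out:
  plan:
    - {"rot":[0,0,0],"xyz":[-0.01,0,0.03],"grip":0}
    - {"rot":[0,0,0],"xyz":[-0.02,0,0.06],"grip":0}
    - {"rot":[0,0,0],"xyz":[-0.025,0,0.09],"grip":0}
    - {"rot":[0,0,0],"xyz":[-0.025,0,0.1],"grip":0}
    - {"rot":[0,0,0],"xyz":[-0.025,0,0.1],"grip":0}
    - {"rot":[0,0,0],"xyz":[-0.025,0,0.1],"grip":0}

```text
clock: 4.57
tool_pos: [0.3622, 0.2798, 0.1686]
eef_rot: [1.0, -0.002, -0.0, 0.001]
contact_force: [-0.0, -0.5, 0.5]
opening: 0.996
finger_force: 0.0
```

```bash
python3 - <<'E'
from h import *
im,hsv,C=shot('wrist','w5'); st=r.get_state(); print(st['tool_pos'],st['eef_rot'].round(4),C[2],st['contact_force'])
H,S,V=[hsv[...,i].astype(int) for i in range(3)]
m=(H>15)&(H<32)&(S>90)&(V>60); g=proj(C,[.425,.281,.0])
b,s,c=blob(m,g); ct=max(cv2.findContours(b.astype(np.uint8),0,1)[0],key=len); e=cv2.fitEllipse(cv2.convexHull(ct)); print(s,e,onz(C,e[0],.001))
x,y=proj(C,[.425,.281,.039]).astype(int); w=V[y-25:y+25,x-25:x+25]; ys,xs=np.nonzero(w<90); u=(xs.mean()+x-25,ys.mean()+y-25); print(len(xs),u,onz(C,u,.039))
E
```

```text
[0.36256074 0.28053899 0.16927228] [ 1.0e+00 -2.1e-03  6.0e-04  0.0e+00] [0.42776706 0.27968036 0.31546561] [ 0.0050189  -0.3331879   0.38946287]
[  224    30   187   193 27964] ((316.8679504394531, 126.0601577758789), (186.64280700683594, 192.43511962890625), 179.69674682617188) [0.42840631 0.28075489 0.001     ]
285 (np.float64(316.7438596491228), np.float64(132.09473684210525)) [0.42444198 0.28073008 0.039     ]
```

The offset is the ellipse-centre bias from perspective, so the hole at (0.4244, 0.2807) is the true centre. Moving over it and down.

Emit:
carry_out:
  plan:
    - {"rot":[0,0,0],"xyz":[0.035,0,0.02],"grip":0}
    - {"rot":[0,0,0],"xyz":[0.062,0,0.04],"grip":0}
    - {"rot":[0,0,0],"xyz":[0.062,0,0.075],"grip":0}
    - {"rot":[0,0,0],"xyz":[0.062,0,0.105],"grip":0}
    - {"rot":[0,0,0],"xyz":[0.062,0,0.13],"grip":0}
    - {"rot":[0,0,0],"xyz":[0.062,0,0.145],"grip":0}
    - {"rot":[0,0,0],"xyz":[0.062,0,0.145],"grip":0}
    - {"rot":[0,0,0],"xyz":[0.062,0,0.145],"grip":0}

```text
clock: 5.28
tool_pos: [0.4242, 0.2813, 0.0244]
eef_rot: [1.0, -0.001, 0.001, -0.0]
contact_force: [1.0, -0.4, 0.8]
opening: 0.997
finger_force: 0.0
```

```bash
python3 - <<'E'
from h import *
ps=[]
for i in range(4): r.snapshot('top'); ps.append(r.get_state()['tool_pos'])
print(np.mean(ps,0),np.std(ps,0),r.get_state()['eef_rot'])
E
```

```text
[0.42442937 0.28193756 0.02526076] [8.99764735e-05 1.43357181e-04 1.55607531e-04] [ 9.99998468e-01 -8.19569051e-04  1.27432569e-03 -8.76364127e-04]
```

Emit:
carry_out:
  plan:
    - {"rot":[0,0,0],"xyz":[0,0.001,0.008],"grip":0}
    - {"rot":[0,0,0],"xyz":[0,0.001,0.015],"grip":0}
    - {"rot":[0,0,0],"xyz":[0,0.001,0.015],"grip":0}
    - {"rot":[0,0,0],"xyz":[0,0.001,0.015],"grip":120}
    - {"rot":[0,0,0],"xyz":[0,0.001,0.015],"grip":180}
    - {"rot":[0,0,0],"xyz":[0,0.001,0.015],"grip":180}
    - {"rot":[0,0,0],"xyz":[0,0.001,0.015],"grip":180}
    - {"rot":[0,0,0],"xyz":[0,0.001,0.015],"grip":180}
  squeeze: 40

```text
clock: 6.15
tool_pos: [0.4232, 0.2806, 0.0088]
eef_rot: [1.0, -0.001, 0.0, -0.0]
contact_force: [0.4, 0.2, -0.4]
opening: 0.649
finger_force: 0.0
```

Emit:
carry_out:
  plan:
    - {"rot":[0,0,0],"xyz":[0,0,0],"grip":180}
    - {"rot":[0,0,0],"xyz":[0,0,0],"grip":180}
    - {"rot":[0,0,0],"xyz":[0,0,0],"grip":180}
    - {"rot":[0,0,0],"xyz":[0,0,0],"grip":180}

```text
clock: 6.48
tool_pos: [0.4232, 0.2807, 0.0087]
eef_rot: [1.0, -0.001, 0.0, -0.0]
contact_force: [0.1, 0.4, -0.4]
opening: 0.601
finger_force: 39.8
```

Emit:
carry_out:
  plan:
    - {"rot":[0,0,0],"xyz":[0,0,-0.015],"grip":180}
    - {"rot":[0,0,0],"xyz":[0,0,-0.045],"grip":180}
    - {"rot":[0,0,0],"xyz":[0,0,-0.08],"grip":180}
    - {"rot":[0,0,0],"xyz":[0,0,-0.115],"grip":180}
    - {"rot":[0,0,0],"xyz":[0,0,-0.15],"grip":180}
    - {"rot":[0,0,0],"xyz":[0,0,-0.185],"grip":180}
    - {"rot":[0,0,0],"xyz":[0,0,-0.22],"grip":180}
    - {"rot":[0,0,0],"xyz":[0,0,-0.24],"grip":180}

```text
clock: 7.15
tool_pos: [0.4234, 0.2804, 0.2517]
eef_rot: [1.0, -0.001, 0.001, -0.001]
contact_force: [0.8, 0.2, -4.5]
opening: 0.605
finger_force: 39.6
```

Emit:
carry_out:
  plan:
    - {"rot":[0,0,0],"xyz":[0.006,0.025,0],"grip":180}
    - {"rot":[0,0,0],"xyz":[0.012,0.055,0],"grip":180}
    - {"rot":[0,0,0],"xyz":[0.018,0.09,0],"grip":180}
    - {"rot":[0,0,0],"xyz":[0.025,0.125,0],"grip":180}
    - {"rot":[0,0,0],"xyz":[0.032,0.16,0],"grip":180}
    - {"rot":[0,0,0],"xyz":[0.039,0.195,0],"grip":180}
    - {"rot":[0,0,0],"xyz":[0.046,0.23,0],"grip":180}
    - {"rot":[0,0,0],"xyz":[0.053,0.26,0],"grip":180}

```text
clock: 7.82
tool_pos: [0.4744, 0.0173, 0.248]
eef_rot: [1.0, -0.001, -0.001, 0.001]
contact_force: [-0.2, -0.2, -4.2]
opening: 0.605
finger_force: 39.6
```

Emit:
carry_out:
  plan:
    - {"rot":[0,0,0],"xyz":[0.006,0.03,0],"grip":180}
    - {"rot":[0,0,0],"xyz":[0.013,0.06,0],"grip":180}
    - {"rot":[0,0,0],"xyz":[0.02,0.09,0],"grip":180}
    - {"rot":[0,0,0],"xyz":[0.026,0.12,0],"grip":180}
    - {"rot":[0,0,0],"xyz":[0.032,0.145,0],"grip":180}
    - {"rot":[0,0,0],"xyz":[0.035,0.16,0],"grip":180}
    - {"rot":[0,0,0],"xyz":[0.035,0.16,0],"grip":180}
    - {"rot":[0,0,0],"xyz":[0.035,0.16,0],"grip":180}

```text
clock: 8.48
tool_pos: [0.5093, -0.1404, 0.2478]
eef_rot: [1.0, -0.002, -0.001, -0.0]
contact_force: [0.5, 0.1, -4.4]
opening: 0.604
finger_force: 39.6
```

```bash
python3 - <<'E'
from h import *
ps=[];f=[]
for i in range(4):
    im=r.snapshot('top' if i%2 else 'side'); s=r.get_state(); ps.append(s['tool_pos']); f.append(s['contact_force'])
    if i<2: cv2.imwrite(f'pics/h{i}.png',im[:,:,::-1])
print(np.mean(ps,0),np.mean(f,0),s['eef_rot'],s['opening'],s['finger_force'])
a=cv2.imread('pics/h0.png')[100:260,250:430];b=cv2.imread('pics/h1.png')[150:310,270:450]
cv2.imwrite('pics/h.png',cv2.resize(np.hstack([a,b]),(800,356),interpolation=2))
E
```

```text
[ 0.50983101 -0.13828033  0.24822703] [ 0.476681    0.3632139  -4.62870645] [ 9.99999575e-01  5.93445978e-04 -5.71424727e-04 -4.14177934e-04] 0.6035155681014805 39.58588324254379
```

View pics/h.png

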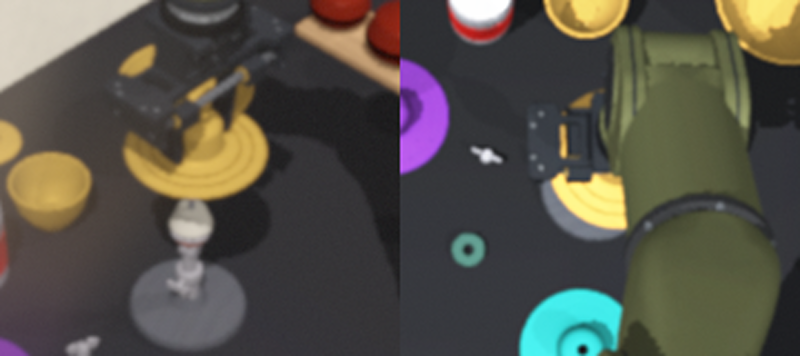

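Side view: the cymbal hangs level above the cone, with its rim clear of the stand. Top view: the arm covers the stand. Fine-shift by 1 mm and descend to just above the rod tip.

Emit:
carry_out:
  plan:
    - {"rot":[0,0,0],"xyz":[0.001,0.001,0.02],"grip":180}
    - {"rot":[0,0,0],"xyz":[0.001,0.001,0.04],"grip":180}
    - {"rot":[0,0,0],"xyz":[0.001,0.001,0.06],"grip":180}
    - {"rot":[0,0,0],"xyz":[0.001,0.001,0.075],"grip":180}
    - {"rot":[0,0,0],"xyz":[0.001,0.001,0.078],"grip":180}
    - {"rot":[0,0,0],"xyz":[0.001,0.001,0.078],"grip":180}
    - {"rot":[0,0,0],"xyz":[0.001,0.001,0.078],"grip":180}

```text
clock: 9.27
tool_pos: [0.5122, -0.14, 0.1713]
eef_rot: [1.0, -0.0, 0.0, 0.0]
contact_force: [0.3, -0.7, -3.1]
opening: 0.603
finger_force: 39.6
```

```bash
python3 - <<'E'
from h import *
ps=[];f=[]
for i in range(4):
    im=r.snapshot('side'); s=r.get_state(); ps.append(s['tool_pos']); f.append(s['contact_force'])
cv2.imwrite('pics/g.png',cv2.resize(im[130:260,270:420,::-1],None,fx=4,fy=4,interpolation=2))
print(np.mean(ps,0),np.mean(f,0),s['eef_rot'],s['moment'])
E
```

```text
[ 0.51245887 -0.14045431  0.1717738 ] [ 0.00665155 -0.18394659 -3.94779947] [ 9.99999297e-01 -5.45782795e-04  1.02656428e-03  2.31764881e-04] [0.05919133 0.03302908 0.05981343]
```

View pics/g.png

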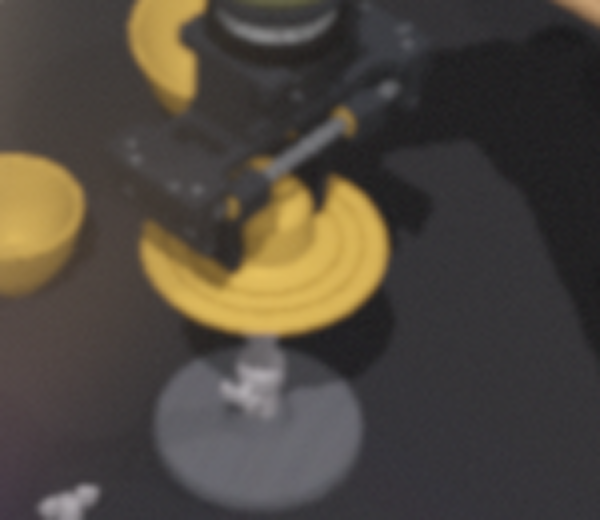

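The cymbal's rim hides the cone, and its axis lines up with the upright at about (260,370). I keep lowering in small steps and watch the force.

Emit:
carry_out:
  plan:
    - {"rot":[0,0,0],"xyz":[0,0,0.003],"grip":180}
    - {"rot":[0,0,0],"xyz":[0,0,0.006],"grip":180}
    - {"rot":[0,0,0],"xyz":[0,0,0.009],"grip":180}
    - {"rot":[0,0,0],"xyz":[0,0,0.011],"grip":180}
    - {"rot":[0,0,0],"xyz":[0,0,0.013],"grip":180}
    - {"rot":[0,0,0],"xyz":[0,0,0.013],"grip":180}

```text
clock: 9.97
tool_pos: [0.5113, -0.1405, 0.1572]
eef_rot: [1.0, -0.001, -0.0, -0.0]
contact_force: [0.1, 0.7, -5.1]
opening: 0.605
finger_force: 39.6
```

Emit:
carry_out:
  plan:
    - {"rot":[0,0,0],"xyz":[0,0,0.002],"grip":180}
    - {"rot":[0,0,0],"xyz":[0,0,0.004],"grip":180}
    - {"rot":[0,0,0],"xyz":[0,0,0.006],"grip":180}
    - {"rot":[0,0,0],"xyz":[0,0,0.008],"grip":180}
    - {"rot":[0,0,0],"xyz":[0,0,0.008],"grip":180}

```text
clock: 10.38
tool_pos: [0.5114, -0.1405, 0.1493]
eef_rot: [1.0, -0.001, -0.0, -0.0]
contact_force: [0.8, 0.2, -4.9]
opening: 0.603
finger_force: 39.6
```

Emit:
carry_out:
  plan:
    - {"rot":[0,0,0],"xyz":[0,0,0.0015],"grip":180}
    - {"rot":[0,0,0],"xyz":[0,0,0.003],"grip":180}
    - {"rot":[0,0,0],"xyz":[0,0,0.0045],"grip":180}
    - {"rot":[0,0,0],"xyz":[0,0,0.005],"grip":180}
    - {"rot":[0,0,0],"xyz":[0,0,0.005],"grip":180}

```text
clock: 10.8
tool_pos: [0.5116, -0.1405, 0.1446]
eef_rot: [1.0, -0.001, -0.0, 0.0]
contact_force: [-0.3, -0.2, -3.8]
opening: 0.605
finger_force: 39.6
```

Emit:
carry_out:
  plan:
    - {"rot":[0,0,0],"xyz":[0,0,0.001],"grip":180}
    - {"rot":[0,0,0],"xyz":[0,0,0.002],"grip":180}
    - {"rot":[0,0,0],"xyz":[0,0,0.003],"grip":180}
    - {"rot":[0,0,0],"xyz":[0,0,0.003],"grip":180}

```text
clock: 11.13
tool_pos: [0.5115, -0.1405, 0.1415]
eef_rot: [1.0, -0.001, -0.0, -0.0]
contact_force: [0.5, 0.4, -4.1]
opening: 0.605
finger_force: 39.6
```

Emit:
carry_out:
  plan:
    - {"rot":[0,0,0],"xyz":[0,0,0.0005],"grip":180}
    - {"rot":[0,0,0],"xyz":[0,0,0.001],"grip":180}
    - {"rot":[0,0,0],"xyz":[0,0,0.0015],"grip":180}
    - {"rot":[0,0,0],"xyz":[0,0,0.002],"grip":180}
    - {"rot":[0,0,0],"xyz":[0,0,0.002],"grip":180}

```text
clock: 11.55
tool_pos: [0.5116, -0.1406, 0.1396]
eef_rot: [1.0, -0.001, -0.0, 0.0]
contact_force: [-0.4, -0.1, -4.4]
opening: 0.603
finger_force: 39.6
```

Emit:
carry_out:
  plan:
    - {"rot":[0,0,0],"xyz":[0,0,0.0005],"grip":180}
    - {"rot":[0,0,0],"xyz":[0,0,0.001],"grip":180}
    - {"rot":[0,0,0],"xyz":[0,0,0.001],"grip":180}
    - {"rot":[0,0,0],"xyz":[0,0,0.001],"grip":180}

```text
clock: 11.88
tool_pos: [0.5116, -0.1406, 0.1387]
eef_rot: [1.0, -0.001, 0.0, 0.0]
contact_force: [0.1, 0.1, -4.3]
opening: 0.605
finger_force: 39.6
```

Emit:
carry_out:
  plan:
    - {"rot":[0,0,0],"xyz":[0,0,0.0005],"grip":180}
    - {"rot":[0,0,0],"xyz":[0,0,0.001],"grip":180}
    - {"rot":[0,0,0],"xyz":[0,0,0.001],"grip":180}

```text
clock: 12.13
tool_pos: [0.5116, -0.1405, 0.1376]
eef_rot: [1.0, -0.001, -0.0, 0.0]
contact_force: [1.1, 0.5, -4.6]
opening: 0.61
finger_force: 39.6
```

Emit:
carry_out:
  plan:
    - {"rot":[0,0,0],"xyz":[0,0,0.0005],"grip":180}
    - {"rot":[0,0,0],"xyz":[0,0,0.001],"grip":180}
    - {"rot":[0,0,0],"xyz":[0,0,0.001],"grip":180}

```text
clock: 12.38
tool_pos: [0.5116, -0.1406, 0.1366]
eef_rot: [1.0, -0.001, -0.0, 0.0]
contact_force: [-0.9, -0.2, -4.5]
opening: 0.601
finger_force: 39.6
```

Emit:
carry_out:
  plan:
    - {"rot":[0,0,0],"xyz":[0,0,0.0005],"grip":180}
    - {"rot":[0,0,0],"xyz":[0,0,0.001],"grip":180}
    - {"rot":[0,0,0],"xyz":[0,0,0.001],"grip":180}

```text
clock: 12.63
tool_pos: [0.5115, -0.1404, 0.1356]
eef_rot: [1.0, -0.001, -0.0, -0.0]
contact_force: [-1.2, -0.1, -3.9]
opening: 0.606
finger_force: 39.6
```

Emit:
carry_out:
  plan:
    - {"rot":[0,0,0],"xyz":[0,0,0.0005],"grip":180}
    - {"rot":[0,0,0],"xyz":[0,0,0.001],"grip":180}
    - {"rot":[0,0,0],"xyz":[0,0,0.001],"grip":180}

```text
clock: 12.88
tool_pos: [0.5113, -0.1403, 0.1346]
eef_rot: [1.0, -0.0, -0.0, -0.0]
contact_force: [-0.7, 1.0, -3.0]
opening: 0.605
finger_force: 39.6
```

Emit:
carry_out:
  plan:
    - {"rot":[0,0,0],"xyz":[0,0,0.0005],"grip":180}
    - {"rot":[0,0,0],"xyz":[0,0,0.001],"grip":180}
    - {"rot":[0,0,0],"xyz":[0,0,0.001],"grip":180}

```text
clock: 13.13
tool_pos: [0.5113, -0.1402, 0.1337]
eef_rot: [1.0, -0.0, -0.0, -0.0]
contact_force: [-0.9, 2.3, -1.8]
opening: 0.604
finger_force: 39.7
```

Emit:
carry_out:
  plan:
    - {"rot":[0,0,0],"xyz":[-0.0002,-0.0008,0],"grip":180}
    - {"rot":[0,0,0],"xyz":[-0.0003,-0.0012,0],"grip":180}
    - {"rot":[0,0,0],"xyz":[-0.0003,-0.0012,0.0002],"grip":180}

```text
clock: 13.38
tool_pos: [0.5112, -0.1398, 0.1335]
eef_rot: [1.0, -0.001, -0.0, 0.0]
contact_force: [-1.6, 0.3, -2.3]
opening: 0.605
finger_force: 39.7
```

Emit:
carry_out:
  plan:
    - {"rot":[0,0,0],"xyz":[0,0,0.0003],"grip":180}
    - {"rot":[0,0,0],"xyz":[0,0,0.0005],"grip":180}
    - {"rot":[0,0,0],"xyz":[0,0,0.0005],"grip":180}

```text
clock: 13.63
tool_pos: [0.5112, -0.1397, 0.1331]
eef_rot: [1.0, -0.001, -0.0, 0.0]
contact_force: [-2.6, -0.4, -0.9]
opening: 0.601
finger_force: 39.8
```

fx is now −2.6 N, so I shift −x.

Emit:
carry_out:
  plan:
    - {"rot":[0,0,0],"xyz":[-0.0008,0,0],"grip":180}
    - {"rot":[0,0,0],"xyz":[-0.0014,0,0],"grip":180}
    - {"rot":[0,0,0],"xyz":[-0.0014,0,0.0002],"grip":180}

```text
clock: 13.88
tool_pos: [0.5108, -0.1397, 0.1331]
eef_rot: [1.0, -0.001, 0.001, 0.0]
contact_force: [-0.1, -1.7, -1.5]
opening: 0.602
finger_force: 39.8
```

Emit:
carry_out:
  plan:
    - {"rot":[0,0,0],"xyz":[0,0,0.0003],"grip":180}
    - {"rot":[0,0,0],"xyz":[0,0,0.0005],"grip":180}
    - {"rot":[0,0,0],"xyz":[0,0,0.0005],"grip":180}

```text
clock: 14.13
tool_pos: [0.5107, -0.1397, 0.1327]
eef_rot: [1.0, -0.001, 0.001, 0.0]
contact_force: [0.0, -1.6, 1.9]
opening: 0.601
finger_force: 39.9
```

Emit:
carry_out:
  plan:
    - {"rot":[0,0,0],"xyz":[0,0.0004,0.0003],"grip":180}
    - {"rot":[0,0,0],"xyz":[0,0.0004,0.0006],"grip":180}
    - {"rot":[0,0,0],"xyz":[0,0.0004,0.0006],"grip":180}

```text
clock: 14.38
tool_pos: [0.5106, -0.1397, 0.1319]
eef_rot: [1.0, -0.001, 0.001, 0.0]
contact_force: [1.1, -1.7, 1.9]
opening: 0.604
finger_force: 39.9
```

Emit:
carry_out:
  plan:
    - {"rot":[0,0,0],"xyz":[0,0,0.0003],"grip":180}
    - {"rot":[0,0,0],"xyz":[0,0,0.0006],"grip":180}
    - {"rot":[0,0,0],"xyz":[0,0,0.0006],"grip":180}

```text
clock: 14.63
tool_pos: [0.5105, -0.1397, 0.1312]
eef_rot: [1.0, -0.001, 0.001, 0.0]
contact_force: [0.5, -0.6, 2.5]
opening: 0.602
finger_force: 39.9
```

Emit:
carry_out:
  plan:
    - {"rot":[0,0,0],"xyz":[0,0,0.0005],"grip":180}
    - {"rot":[0,0,0],"xyz":[0,0,0.001],"grip":180}
    - {"rot":[0,0,0],"xyz":[0,0,0.0015],"grip":180}
    - {"rot":[0,0,0],"xyz":[0,0,0.002],"grip":180}
    - {"rot":[0,0,0],"xyz":[0,0,0.002],"grip":180}

```text
clock: 15.05
tool_pos: [0.5104, -0.1397, 0.1291]
eef_rot: [1.0, -0.001, 0.0, 0.0]
contact_force: [3.0, -0.5, 2.5]
opening: 0.602
finger_force: 39.9
```

Emit:
carry_out:
  plan:
    - {"rot":[0,0,0],"xyz":[0,0,0.0004],"grip":180}
    - {"rot":[0,0,0],"xyz":[0,0,0.0008],"grip":180}
    - {"rot":[0,0,0],"xyz":[0,0,0.001],"grip":180}
    - {"rot":[0,0,0],"xyz":[0,0,0.001],"grip":180}

```text
clock: 15.38
tool_pos: [0.5104, -0.1398, 0.1282]
eef_rot: [1.0, -0.001, 0.0, 0.0]
contact_force: [2.5, -0.2, 2.2]
opening: 0.606
finger_force: 39.9
```

Emit:
carry_out:
  plan:
    - {"rot":[0,0,0],"xyz":[0.0004,0,0.0004],"grip":180}
    - {"rot":[0,0,0],"xyz":[0.0008,0,0.0008],"grip":180}
    - {"rot":[0,0,0],"xyz":[0.0008,0,0.001],"grip":180}
    - {"rot":[0,0,0],"xyz":[0.0008,0,0.001],"grip":180}

```text
clock: 15.72
tool_pos: [0.5105, -0.1398, 0.127]
eef_rot: [1.0, -0.001, -0.0, 0.0]
contact_force: [1.9, -1.0, 2.4]
opening: 0.605
finger_force: 39.9
```

Emit:
carry_out:
  plan:
    - {"rot":[0,0,0],"xyz":[0,0,0.0004],"grip":180}
    - {"rot":[0,0,0],"xyz":[0,0,0.0008],"grip":180}
    - {"rot":[0,0,0],"xyz":[0,0,0.0008],"grip":180}

```text
clock: 15.97
tool_pos: [0.5105, -0.1397, 0.1262]
eef_rot: [1.0, -0.001, -0.0, 0.0]
contact_force: [1.6, -0.9, 2.5]
opening: 0.606
finger_force: 39.9
```

Emit:
carry_out:
  plan:
    - {"rot":[0,0,0],"xyz":[0.0003,0.0002,0.0004],"grip":180}
    - {"rot":[0,0,0],"xyz":[0.0003,0.0002,0.0008],"grip":180}
    - {"rot":[0,0,0],"xyz":[0.0003,0.0002,0.0008],"grip":180}

```text
clock: 16.22
tool_pos: [0.5107, -0.1398, 0.1254]
eef_rot: [1.0, -0.001, -0.0, -0.0]
contact_force: [1.1, -0.7, 3.6]
opening: 0.606
finger_force: 40.0
```

Emit:
carry_out:
  plan:
    - {"rot":[0,0,0],"xyz":[0,0,0.0004],"grip":180}
    - {"rot":[0,0,0],"xyz":[0,0,0.0008],"grip":180}
    - {"rot":[0,0,0],"xyz":[0,0,0.0008],"grip":180}

```text
clock: 16.47
tool_pos: [0.5108, -0.1398, 0.125]
eef_rot: [1.0, -0.001, -0.0, -0.0]
contact_force: [-0.8, -0.5, 6.7]
opening: 0.602
finger_force: 40.1
```

Emit:
carry_out:
  plan:
    - {"rot":[0,0,0],"xyz":[0,0,0.0003],"grip":180}
    - {"rot":[0,0,0],"xyz":[0,0,0.0006],"grip":180}
    - {"rot":[0,0,0],"xyz":[0,0,0.0006],"grip":180}

```text
clock: 16.72
tool_pos: [0.5108, -0.1398, 0.1246]
eef_rot: [1.0, -0.001, -0.0, 0.0]
contact_force: [-0.5, 0.3, 9.3]
opening: 0.603
finger_force: 40.3
```

```bash
python3 - <<'E'
from h import *
f=[]
for i in range(4): r.snapshot('side'); s=r.get_state(); f.append(s['contact_force'])
print(np.round(f,2),np.mean(f,0),s['tool_pos'])
E
```

```text
[[-1.26  0.52  9.27]
 [-1.63 -0.43  8.32]
 [ 0.62  1.51  8.44]
 [ 0.64 -0.64  8.47]] [-0.41109031  0.2400623   8.62394006] [ 0.51077529 -0.13979832  0.12465528]
```

Emit:
carry_out:
  plan:
    - {"rot":[0,0,0],"xyz":[0,0,0.0003],"grip":180}
    - {"rot":[0,0,0],"xyz":[0,0,0.0006],"grip":180}
    - {"rot":[0,0,0],"xyz":[0,0,0.0006],"grip":180}
    - {"rot":[0,0,0],"xyz":[0,0,0.0006],"grip":180}

```text
clock: 17.25
tool_pos: [0.5108, -0.1398, 0.1243]
eef_rot: [1.0, -0.001, -0.0, 0.0]
contact_force: [-0.5, -0.4, 11.6]
opening: 0.6
finger_force: 40.4
```

```bash
python3 - <<'E'
from h import *
f=[]
for i in range(6): r.snapshot('side'); s=r.get_state(); f.append(s['contact_force'])
print(np.mean(f,0),np.std(f,0),s['tool_pos'])
E
```

```text
[-0.88684569  0.48476683 11.63618414] [0.48923007 0.46381795 0.66653628] [ 0.51082446 -0.13983767  0.12434342]
```

Emit:
carry_out:
  plan:
    - {"rot":[0,0,0],"xyz":[0,0,0],"grip":180}
    - {"rot":[0,0,0],"xyz":[0,0,0],"grip":180}
    - {"rot":[0,0,0],"xyz":[0,0,0],"grip":180}
    - {"rot":[0,0,0],"xyz":[0,0,0],"grip":180}
    - {"rot":[0,0,0],"xyz":[0,0,0],"grip":180}
    - {"rot":[0,0,0],"xyz":[0,0,0],"grip":180}
    - {"rot":[0,0,0],"xyz":[0,0,0],"grip":180}
    - {"rot":[0,0,0],"xyz":[0,0,0],"grip":180}

```text
clock: 18.22
tool_pos: [0.5108, -0.1398, 0.1243]
eef_rot: [1.0, -0.001, -0.0, 0.0]
contact_force: [-0.6, 0.1, 11.8]
opening: 0.603
finger_force: 40.4
```

Emit:
carry_out:
  plan:
    - {"rot":[0,0,0],"xyz":[0,0,-0.0007],"grip":180}
    - {"rot":[0,0,0],"xyz":[0,0,-0.0014],"grip":180}
    - {"rot":[0,0,0],"xyz":[0,0,-0.002],"grip":180}
    - {"rot":[0,0,0],"xyz":[0,0,-0.002],"grip":180}

```text
clock: 18.55
tool_pos: [0.5107, -0.1398, 0.1254]
eef_rot: [1.0, -0.001, -0.0, -0.0]
contact_force: [0.8, -0.7, 2.0]
opening: 0.604
finger_force: 39.9
```

Emit:
carry_out:
  plan:
    - {"rot":[0,0,0],"xyz":[0,0,-0.0003],"grip":180}
    - {"rot":[0,0,0],"xyz":[0,0,-0.0005],"grip":180}
    - {"rot":[0,0,0],"xyz":[0,0,-0.0005],"grip":180}
    - {"rot":[0,0,0],"xyz":[0,0,-0.0005],"grip":60}
    - {"rot":[0,0,0],"xyz":[0,0,-0.0005],"grip":30}
    - {"rot":[0,0,0],"xyz":[0,0,-0.0005],"grip":0}
    - {"rot":[0,0,0],"xyz":[0,0,-0.0005],"grip":0}
    - {"rot":[0,0,0],"xyz":[0,0,-0.0005],"grip":0}

```text
clock: 19.22
tool_pos: [0.5108, -0.14, 0.1259]
eef_rot: [1.0, -0.001, -0.0, 0.0]
contact_force: [0.1, -0.1, -0.6]
opening: 0.958
finger_force: 0.0
```

Emit:
carry_out:
  plan:
    - {"rot":[0,0,0],"xyz":[0,0,0],"grip":0}
    - {"rot":[0,0,0],"xyz":[0,0,0],"grip":0}
    - {"rot":[0,0,0],"xyz":[0,0,-0.02],"grip":0}
    - {"rot":[0,0,0],"xyz":[0,0,-0.05],"grip":0}
    - {"rot":[0,0,0],"xyz":[0,0,-0.08],"grip":0}
    - {"rot":[0,0,0],"xyz":[0,0,-0.1],"grip":0}
    - {"rot":[0,0,0],"xyz":[0,0,-0.1],"grip":0}

```text
clock: 19.8
tool_pos: [0.5136, -0.1404, 0.23]
eef_rot: [1.0, -0.001, 0.004, 0.001]
contact_force: [0.7, -0.1, 0.1]
opening: 0.999
finger_force: 0.0
```

Emit:
carry_out:
  plan:
    - {"rot":[0,0,0],"xyz":[0.03,0,0],"grip":120}
    - {"rot":[0,0,0],"xyz":[0.06,0,0],"grip":255}
    - {"rot":[0,0,0],"xyz":[0.068,0,0.02],"grip":255}
    - {"rot":[0,0,0],"xyz":[0.068,0,0.05],"grip":255}
    - {"rot":[0,0,0],"xyz":[0.068,0,0.08],"grip":255}
    - {"rot":[0,0,0],"xyz":[0.068,0,0.09],"grip":255}
    - {"rot":[0,0,0],"xyz":[0.068,0,0.09],"grip":255}
    - {"rot":[0,0,0],"xyz":[0.068,0,0.09],"grip":255}
  squeeze: 5

```text
clock: 20.47
tool_pos: [0.5789, -0.14, 0.1359]
eef_rot: [1.0, -0.001, -0.0, -0.0]
contact_force: [0.1, -0.2, -1.0]
opening: 0.421
finger_force: 0.0
```

```bash
python3 - <<'E'
from h import *
f=[];p=[]
for i in range(4): im=r.snapshot('side'); s=r.get_state(); f.append(s['contact_force']); p.append(s['tool_pos'])
cv2.imwrite('pics/t1.png',cv2.resize(im[130:270,260:420,::-1],None,fx=3.5,fy=3.5,interpolation=2))
print(np.mean(f,0),np.mean(p,0),s['eef_rot'],s['opening'])
E
```

```text
[ 0.0509109  -0.10858902  0.45615106] [ 0.580044   -0.14026091  0.13748813] [ 9.99998470e-01 -7.03787057e-04  1.57063631e-03  3.12884213e-04] 0.23791521508829455
```

View pics/t1.png

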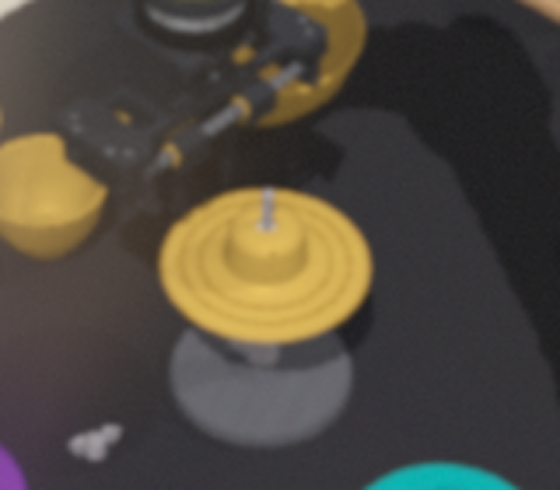

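The cymbal sits level on the stand with the rod through its hole at about (267,205), and the fingers are clear. Now I descend onto the rim.

Emit:
carry_out:
  plan:
    - {"rot":[0,0,0],"xyz":[0.001,0,0],"grip":255}
    - {"rot":[0,0,0],"xyz":[0.001,0,0],"grip":255}
    - {"rot":[0,0,0],"xyz":[0.001,0,0],"grip":255}
    - {"rot":[0,0,0],"xyz":[0.001,0,0.005],"grip":255}
    - {"rot":[0,0,0],"xyz":[0.001,0,0.01],"grip":255}
    - {"rot":[0,0,0],"xyz":[0.001,0,0.014],"grip":255}
    - {"rot":[0,0,0],"xyz":[0.001,0,0.014],"grip":255}
    - {"rot":[0,0,0],"xyz":[0.001,0,0.014],"grip":255}

```text
clock: 21.33
tool_pos: [0.5797, -0.14, 0.1214]
eef_rot: [1.0, -0.001, -0.001, -0.0]
contact_force: [0.7, 0.2, 0.3]
opening: 0.004
finger_force: 0.0
```

Emit:
carry_out:
  plan:
    - {"rot":[0,0,0],"xyz":[0,0,0.002],"grip":255}
    - {"rot":[0,0,0],"xyz":[0,0,0.004],"grip":255}
    - {"rot":[0,0,0],"xyz":[0,0,0.006],"grip":255}
    - {"rot":[0,0,0],"xyz":[0,0,0.008],"grip":255}
    - {"rot":[0,0,0],"xyz":[0,0,0.008],"grip":255}
    - {"rot":[0,0,0],"xyz":[0,0,0.008],"grip":255}

```text
clock: 21.83
tool_pos: [0.58, -0.14, 0.114]
eef_rot: [1.0, -0.001, -0.0, 0.0]
contact_force: [-0.1, -1.0, 0.4]
opening: 0.006
finger_force: 0.2
```

```bash
python3 - <<'E'
from h import *
f=[];p=[]
for i in range(6): im=r.snapshot('side'); s=r.get_state(); f.append(s['contact_force']); p.append(s['tool_pos'])
cv2.imwrite('pics/t2.png',cv2.resize(im[130:270,260:420,::-1],None,fx=3.5,fy=3.5,interpolation=2))
print(np.mean(f,0),np.mean(p,0),s['opening'])
E
```

```text
[ 0.13657516 -0.40645214  0.21985847] [ 0.58005095 -0.140032    0.11410372] 0.005650021867446785
```

Emit:
carry_out:
  plan:
    - {"rot":[0,0,0],"xyz":[0,0,0.002],"grip":255}
    - {"rot":[0,0,0],"xyz":[0,0,0.0035],"grip":255}
    - {"rot":[0,0,0],"xyz":[0,0,0.0035],"grip":255}
    - {"rot":[0,0,0],"xyz":[0,0,0.0035],"grip":255}

```text
clock: 22.47
tool_pos: [0.5801, -0.14, 0.1104]
eef_rot: [1.0, -0.001, -0.0, 0.0]
contact_force: [0.8, -0.4, 0.1]
opening: 0.003
finger_force: 0.4
```

```bash
python3 - <<'E'
from h import *
f=[];p=[]
for i in range(6): im=r.snapshot('side'); s=r.get_state(); f.append(s['contact_force']); p.append(s['tool_pos'])
t3=cv2.resize(im[130:270,260:420,::-1],None,fx=3.5,fy=3.5,interpolation=2)
print(np.mean(f,0),np.mean(p,0),s['finger_force'])
# lowest row of the brass disc near the -x rim: predicted by tilt about pivot
C=cam('side')
def low(img,off=(260,130),k=3.5):
    h=cv2.cvtColor(img,cv2.COLOR_BGR2HSV); m=(h[...,0]>15)&(h[...,0]<32)&(h[...,1]>90)&(h[...,2]>100)
    b,s,c=blob(m,(267,270)); ys,xs=np.nonzero(b); return [round((v/k)+o,2) for v,o in((xs.min(),260),(xs.max(),260),(ys.max(),130))]
t1=cv2.imread('pics/t1.png'); t2=cv2.imread('pics/t2.png')
for t in(t1,t2,t3): print(low(t))
th=np.linspace(0,6.28,200)
for tip in(0,.005,.01,.015):
    a=tip/.07; P=[]
    for t in th:
        v=np.array([.07*np.cos(t),.07*np.sin(t),-.0015]); c,s_=np.cos(a),np.sin(a)
        w=[v[0]*c+v[2]*s_,v[1],-v[0]*s_+v[2]*c]; P.append(proj(C,np.array([.511,-.14,.119])+w))
    P=np.array(P); print(tip,P[:,0].min().round(2),P[:,0].max().round(2),P[:,1].max().round(2))
cv2.imwrite('pics/t3.png',t3)
E
```

```text
[-0.08148491  0.31295084  1.01750822] [ 0.58005095 -0.14004755  0.11053874] 0.38275961678664316
[np.float64(304.86), np.float64(366.29), np.float64(228.0)]
[np.float64(305.43), np.float64(366.29), np.float64(226.86)]
[np.float64(305.43), np.float64(366.29), np.float64(226.0)]
0 306.74 366.24 226.89
0.005 306.83 366.34 225.88
0.01 306.99 366.36 224.87
0.015 307.22 366.29 223.89
```

The rim tip measures about 10 mm (2 px) with about 1 N. Now I raise the fingers straight up and clear away.

Emit:
carry_out:
  plan:
    - {"rot":[0,0,0],"xyz":[0,0,-0.004],"grip":255}
    - {"rot":[0,0,0],"xyz":[0,0,-0.012],"grip":255}
    - {"rot":[0,0,0],"xyz":[0,0,-0.03],"grip":255}
    - {"rot":[0,0,0],"xyz":[0,0,-0.06],"grip":255}
    - {"rot":[0,0,0],"xyz":[0,0,-0.095],"grip":255}
    - {"rot":[0,0,0],"xyz":[0,0,-0.13],"grip":255}
    - {"rot":[0,0,0],"xyz":[0.03,0.02,-0.15],"grip":255}
    - {"rot":[0,0,0],"xyz":[0.05,0.04,-0.15],"grip":255}

```text
clock: 23.43
tool_pos: [0.6337, -0.1793, 0.2675]
eef_rot: [1.0, 0.001, 0.005, 0.0]
contact_force: [1.0, -0.1, -0.0]
opening: 0.012
finger_force: 0.0
```

Emit:
carry_out:
  plan:
    - {"rot":[0,0,0],"xyz":[0,0.035,0],"grip":255}
    - {"rot":[0,0,0],"xyz":[0,0.07,0],"grip":255}
    - {"rot":[0,0,0],"xyz":[0,0.1,0],"grip":255}
    - {"rot":[0,0,0],"xyz":[0,0.12,0],"grip":255}
    - {"rot":[0,0,0],"xyz":[0,0.12,0],"grip":255}
    - {"rot":[0,0,0],"xyz":[0,0.12,0],"grip":255}
    - {"rot":[0,0,0],"xyz":[0,0.12,0],"grip":255}
    - {"rot":[0,0,0],"xyz":[0,0.12,0],"grip":255}

```text
clock: 24.1
tool_pos: [0.6304, -0.2977, 0.2609]
eef_rot: [1.0, 0.001, 0.0, -0.001]
contact_force: [-0.1, -0.2, 0.6]
opening: 0.01
finger_force: 0.0
```

```bash
python3 - <<'E'
from h import *
for i in range(10): im=r.snapshot('side')
t=cv2.resize(im[130:270,260:420,::-1],None,fx=3.5,fy=3.5,interpolation=2)
h=cv2.cvtColor(t,cv2.COLOR_BGR2HSV); m=(h[...,0]>15)&(h[...,0]<32)&(h[...,1]>90)&(h[...,2]>100)
b,s,c=blob(m,(267,270)); ys,xs=np.nonzero(b); print(xs.min()/3.5+260,xs.max()/3.5+260,ys.max()/3.5+130)
cv2.imwrite('pics/end.png',im[:,:,::-1]); print(r.get_state()['tool_pos'],r.get_state()['contact_force'])
E
```

```text
304.85714285714283 366.2857142857143 228.0
[ 0.62983325 -0.30004347  0.26051929] [-0.37701852 -0.58352934 -0.86531444]
```

View pics/end.png

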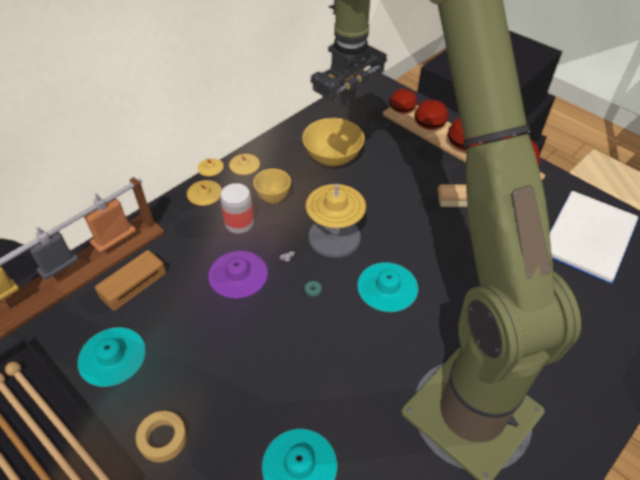

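The final view shows the cymbal level on the stand at (336,206), its edges back where they were before the tip. Everything else is in place and the arm is clear.

```bash
python3 -c "
from plant import r
print(r.finish_job())"
```

```text
the job is handed in; nothing more can be done
None
```

The job is handed in: the cymbal is on the stand with the cone pressed down to the washer and held for about 1.5 s at roughly 16 N (hand push plus the cymbal's weight), and its rim tipped about 1 cm and sprang back level, with nothing else on the table seen to move.

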